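Prime the press's grease pump

TASK

Prime the grease pump of the printing press: push the swivelling dust cover well aside, off the yellow plunger knob, then press the knob right down and let it spring all the way back up, again and again, until the red-capped indicator pin has come fully out and the whole of its green band shows. Touch only the cover and the knob: leave the pin alone, let it be raised by the pumping, and do not pick up or shift the other things on the bench. Finish with the cover still aside and the knob fully up.

Things in the scene. Friction and masses are not known exactly. Their poses are not given: they have to be found in the camera images.
- pump: The green grease pump on a steel base 130 x 300 mm, fixed. Origin on the plunger's axis at bench height, z up. In its frame (mm): green block 100 (x) x 200 (y), top 62 high; plunger at (0, 0); indicator pin at (0, -75); post of the cover's hinge at (0, 58), top 126 high; aluminium grease canister at (-8, 135), 64 across, 82 high.
- knob_top (a point): Centre of the flat top of the yellow mushroom-shaped plunger knob, 46 mm across (the flat top is 38 across); about 118 mm above the bench when up. It moves with the knob.
- plunger (a joint): Plunger travel, m: 0 up, 0.025 down at its stop. Spring: 4 N at the top, 12 N at the bottom; moving the pin adds 3 N (up to 18 N if brisk). Freed, it rises in 0.3 s. Ratchet: a full stroke raises the pin about 6 mm (the first up to 12), and the plunger must rise at least 18 mm before the next stroke counts, so let it come right up. 3 to 5 full strokes; once the pin is out more do nothing.
- indicator (a joint): How far the indicator pin is out, m: 0 fully in; fully out at 0.035 to 0.038; it starts between 0.002 and 0.017 and stays where the ratchet has left it.
- pin_top (a point): Centre of the top of the pin's red cap (17 mm across, 6 thick), at pump (0, -75); 91 mm above the bench when fully in, about 127 mm when fully out. Below the cap is a white stem 23 mm long, then a green band 10 mm long, which comes out of the steel guide (26 across) only at the end.
- cover (a joint): Angle of the aluminium dust cover about its upright hinge, rad: 0 right over the knob, its arm along the pump's -y, growing as it swings towards the pump's +x (anticlockwise from above), stop at 1.75. It starts between 0 and 0.3 and stays where left (stiff hinge, about 1 N at the peg). The knob is clear of it from about 1.0.
- cover_hinge (a point): On the cover's hinge axis, at the height of the top of its plate (131 mm above the bench). Plate: 5 mm thick, a disc 50 across centred 58 mm from the axis, on a 22 mm wide arm.
- cover_peg (a point): Centre of the top of the black upright peg on the cover, 12 mm across, 28 mm tall above the plate (top 159 mm above the bench), 62 mm from the hinge axis. Push it sideways to swing the cover.
- ink_can: closed blue-banded metal ink can, 76 across and 72 high, standing beside the pump; origin at the centre of its underside (mm). Leave it where it is.
- tape_roll: roll of brown tape lying flat, 96 outside, 24 high; origin at the centre of its underside (mm). Leave it where it is.
- wrench: steel wrench lying flat, 160 long; origin at its underside (mm). Leave it where it is.
- wash_bottle: white bottle with a red cap, 64 across, 190 high; origin at the centre of its underside (mm). Leave it where it is.
- ink_knife: ink knife (spatula) lying flat, 240 long; origin at its underside (mm). Leave it where it is.
- cleaner_jar: orange jar of hand cleaner with a white cap, 84 across, 90 high; origin at the centre of its underside (mm). Leave it where it is.
- plate_carton: small cardboard carton 110 x 80 x 60; origin at the centre of its underside (mm). Leave it where it is.

How it is judged:
On the way, in this order (a step that is already met when the one before it is completed fails the run):
1. the cover is swung clear of the knob (value of joint cover above 1 rad), for 0.1 s.
2. the plunger is pressed right down (value of joint plunger above 0.021 m), for 0.02 s.
3. and let back up (value of joint plunger below 0.003 m), for 0.02 s.
4. and so on until the indicator pin is fully out (value of joint indicator above 0.034 m), for 0.1 s.
At the end, for the whole second after the job is handed in: the indicator pin is fully out (at least 34 mm, its whole green band showing), the plunger is back up (within 3 mm) and the cover is aside (turned at least 1.0 rad) (value of joint indicator above 0.034 m and value of joint plunger below 0.003 m and value of joint cover above 1 rad); the robot touches nothing.
It fails at once if the indicator pin is touched (contact force between any of the fingers, the arm and indicator above 1 N).
It fails at once if another thing on the bench is picked up or shifted by more than 25 mm (distance of any of ink_can, tape_roll, wrench, wash_bottle, ink_knife, cleaner_jar, plate_carton from where it was at the start of the episode above 0.025 m).
It also fails if it takes over 48 s, if anything falls off the work surface, if the arm or the gripper's body presses on something with over 40 N, if the wrist force passes 120 N, or if a joint passes its speed limit or range.

ROBOT

A 7-joint arm with a two-finger parallel gripper is mounted at the origin on the work surface. World frame = base frame: x ahead of the robot, y to its left, z up, the work surface at z = 0. Lengths are in m, angles in rad, forces in N, time in s.
With the tool pointing down it reaches from about 0.425 to 0.925 m from the base axis. Payload 6.8 kg.
Tool frame: the origin (TCP) lies on the front face of the gripper's body, between the roots of the fingers; the fingertips stand 73 mm ahead of it and the grasp point (between the pads) lies 54 mm ahead of it (env.nose_length is the distance from the TCP to the fingertips, in m); z points along the fingers, y is the line along which they close (so a half turn about z gives the same grasp; the last joint's range is limited). The gripper opens to 85 mm and grips with 20 to 120 N. Pads are 22 mm wide; open, the fingers measure 114 mm over their backs; the gripper's body (76 mm by 85 mm) begins 54 mm behind the grasp point. The pads swing forward as they close: fully open they stand 13 mm farther back than shut.
Start: joints at [1.183, 0.477, 0.022, 1.555, -0.011, 1.109, -0.083], TCP at [0.186, -0.649, 0.304] pointing down, gripper open.
Joint ranges: [-2.96, 2.96], [-0.34, 2.1], [-1.41, 1.46], [0.24, 2.44], [-1.37, 4.51], [0.17, 1.92], [-2.96, 2.96]. Speed limits (rad/s): [2.39, 2.39, 3.14, 3.14, 3.14, 3.14, 3.14].

INTERFACE

Orientations are given as a unit quaternion [w, x, y, z].
In Python, from cell import env, kin, camera, calibration, job gives the robot as it stands. The module is installed in compiled form; this text tells all that it offers. Calls block until the motion is done:
- env.reach(position, orientation): joint-space move of the TCP to a pose.
- env.movel(position, velocity=0.15, rot=None, stop_force=None): straight line of the TCP; rot=None keeps the orientation; velocity is the mean speed in m/s. With stop_force (N) it stops when the force on the tool has changed by that much, and returns True; else False.
- env.goto_joints(angles): joint-space move.
- env.grip(opening, f_grip=None): finger opening in m; f_grip is the grip in N (None keeps the last); returns when the fingers have stopped.
- env.dwell(seconds).
- kin.inverse_kinematics(position, orientation): joint angles nearest the present ones, or None.
- env.get_state(): the state.
- camera(name): name is "scene" or "top"; returns (picture, depth): 384x512x3 uint8, blue, green, red; 384x512 float32, m along the optical axis (not along the pixel's ray), 0 where there is no reading.
- calibration(name): a dict with "fx", "fy", "cx", "cy" (pixels), "rvec" (rotation vector, rad) and "tvec" (3), from world to camera coordinates, as OpenCV has them. Camera axes: x right, y down, z forward; pixel columns grow to the right and rows downward; lengths in m; the calibration is good to about 2 mm. A picture is of the moment at which its call begins. calibration takes no time and is no camera call.
A pose or a line that the arm cannot do raises env.PlanningError and nothing moves.
- job.job_done(): hands the job in; it is judged then, once.
The state is a dict: "time": time; "qpos": joint angles; "joint_velocities": joint speeds; "joint_torque": joint torques, N m; "tcp_pos": TCP position; "orientation": TCP orientation; "force": force on the tool from outside, world axes, zero at the start; "torque": the same for the moment, N m; "opening": finger opening in m; "gripper_force": force on a finger pad.
Only numpy, scipy, OpenCV 4.12 (cv2) and the standard library are available. Lean on these libraries where they do the work, as an engineer would, in place of code of your own. Each camera call takes 0.05 s, during which the arm holds its last target. There are 200 camera calls.

## Working session

There is one attempt and no reset: what is moved stays moved. The work goes in short steps, each a Python script; the robot and the scene stay as the last script left them, time stands still between calls to the robot, and variables do not carry over. Pictures are saved under pics/ and viewed, at most 10 in all, crops included, and the job is handed in when it is done.

```bash
mkdir -p pics
cat > h.py <<'E'
import numpy as np, cv2
from cell import env, kin, camera, calibration, job
def snap(n):
    return camera(n)
def cam(n):
    c=calibration(n); K=np.array([[c['fx'],0,c['cx']],[0,c['fy'],c['cy']],[0,0,1]])
    R=cv2.Rodrigues(np.array(c['rvec'],float))[0]; return K,R,np.array(c['tvec'],float).ravel()
def ray(n,u,v):
    K,R,t=cam(n); d=R.T@np.linalg.solve(K,[u,v,1.]); return -R.T@t,d
def atz(n,u,v,z):
    o,d=ray(n,u,v); return o+d*(z-o[2])/d[2]
def atdepth(n,u,v,D):
    o,d=ray(n,u,v); return o+d*D
def proj(n,p):
    K,R,t=cam(n); q=K@(R@np.asarray(p,float)+t); return q[:2]/q[2]
def tri(obs):
    A=0;b=0
    for n,u,v in obs:
        o,d=ray(n,u,v); d=d/np.linalg.norm(d); P=np.eye(3)-np.outer(d,d); A=A+P; b=b+P@o
    return np.linalg.solve(A,b)
E
python3 - <<'E'
from h import *
for n in('scene','top'):
    p,d=snap(n); cv2.imwrite(f'pics/{n}0.png',cv2.resize(p,(800,600),interpolation=cv2.INTER_CUBIC)); np.savez(f'{n}0.npz',p=p,d=d)
    print(n,ray(n,256,192))
s=env.get_state(); print(s['tcp_pos'],s['orientation'],s['time'],s['opening'],s['qpos'])
E
```

```text
scene (array([1.6756654 , 0.10999779, 0.88321716]), array([-0.82374185, -0.09167144, -0.55951556]))
top (array([ 0.36597249, -0.03566564,  1.45393522]), array([ 0.1681051 ,  0.03473597, -0.98530043]))
[ 0.18626035 -0.64835284  0.30301731] [-8.09943086e-04  9.90231115e-01  1.39433320e-01 -1.78324175e-04] 0.1 0.08575733803326689 [ 1.18290774  0.4777138   0.02238893  1.55637356 -0.01151638  1.10929273
 -0.08308164]
```

View pics/scene0.png

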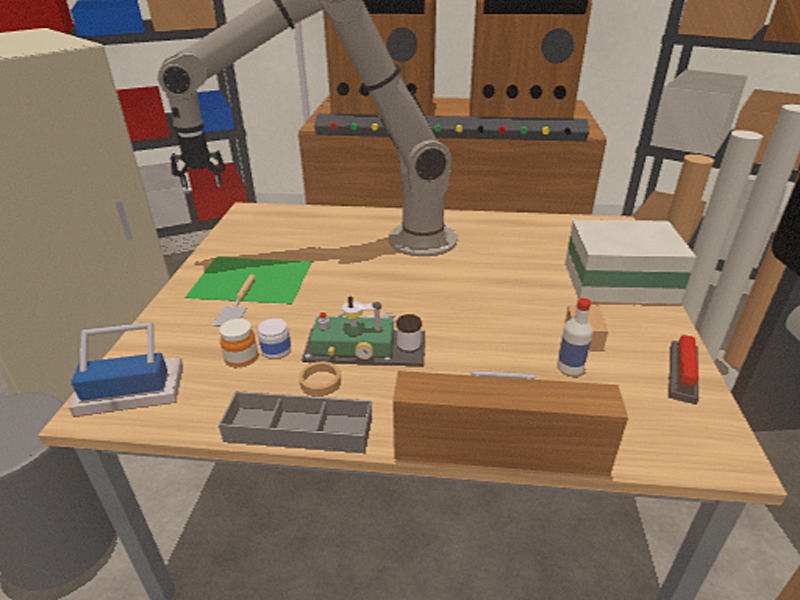

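View pics/top0.png

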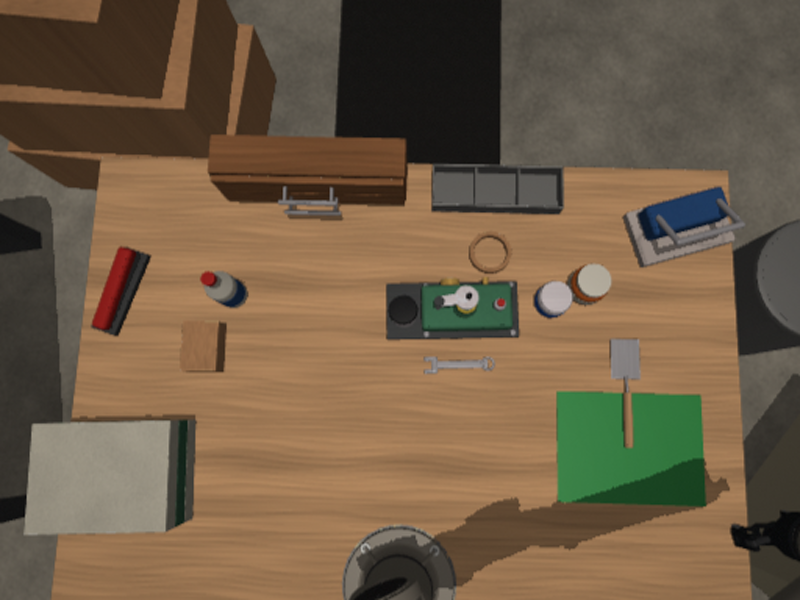

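The pump lies almost along the world axes. In the top view the canister is at about (403,310), the cover peg at (466,298) and the pin at (500,303). The tape roll is on the far side, the wrench on the near side and the ink can to the right. I'll enlarge both views.

Run:
```python
from h import *
p=np.load('top0.npz')['p'][170:225,240:340]; cv2.imwrite('pics/topc.png',cv2.resize(p,None,fx=8,fy=8,interpolation=cv2.INTER_CUBIC))
p=np.load('scene0.npz')['p'][180:240,185:280]; cv2.imwrite('pics/scc.png',cv2.resize(p,None,fx=8,fy=8,interpolation=cv2.INTER_CUBIC))
```

```text
(no output)
```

View pics/topc.png

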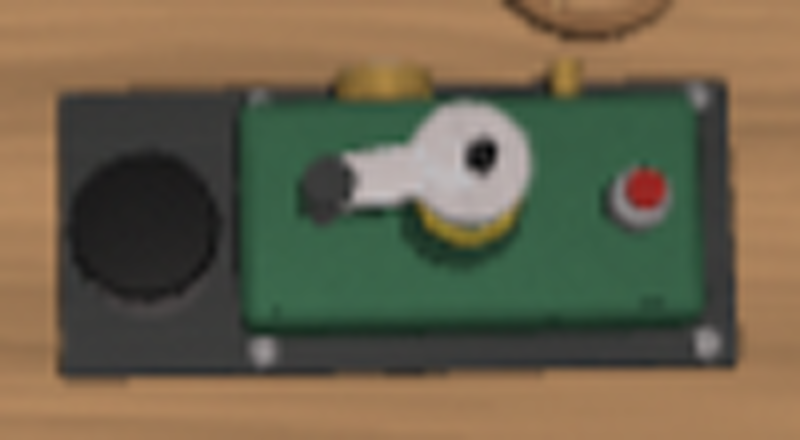

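View pics/scc.png

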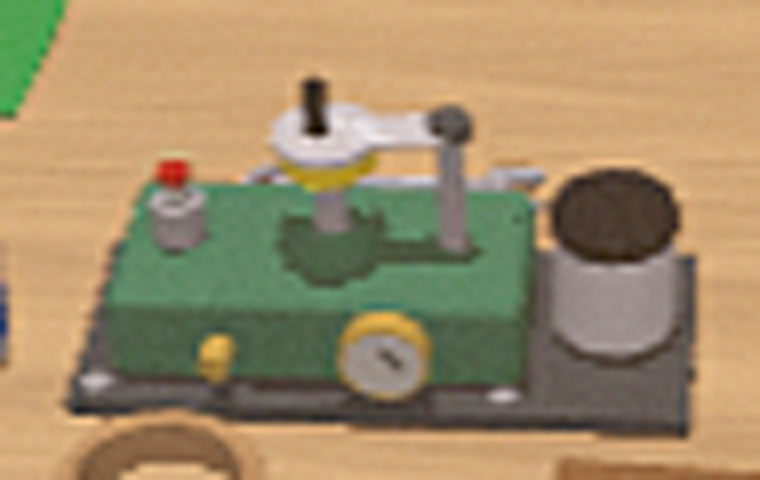

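In the top crop the hinge cap is at (327,185), the peg top at (484,152), the red cap at (647,187) and the canister centre at (145,225). In the scene crop the peg top is at (314,82), the pin top at (173,165) and the hinge top at (451,115). I'll triangulate these.

Run:
```python
from h import *
T=lambda x,y:('top',240+(x+.5)/8-.5,170+(y+.5)/8-.5)
S=lambda x,y:('scene',185+(x+.5)/8-.5,180+(y+.5)/8-.5)
np.set_printoptions(precision=4,suppress=True)
for k,a,b in[('peg',(484,152),(314,82)),('pin',(647,187),(173,165)),('hinge',(327,185),(451,115)),('can',(145,225),(615,215))]:
    print(k,tri([T(*a),S(*b)]))
pin=None
for k,a,z in[('peg',(484,152),.159),('pin',(647,187),.1),('hinge',(327,185),.131),('canister',(145,225),.082)]: print(k,atz(*T(*a),z))
for c in[(243,97),(697,93),(702,318),(243,330)]: print('blk',atz(*T(*c),.062))
for c in[(58,93),(728,82),(737,365),(62,375)]: print('base',atz(*T(*c),.01))
# fit pump pose: known points
from scipy.optimize import least_squares
pts=[((0,58,.131),(327,185)),((-8,135,.082),(145,225))]
base=[((65,),)]
```

```text
peg [ 0.6021 -0.1301  0.1564]
pin [ 0.5988 -0.2021  0.1024]
hinge [ 0.5909 -0.0682  0.1341]
can [0.5817 0.0076 0.0745]
peg [ 0.6018 -0.1308  0.159 ]
pin [ 0.5994 -0.2033  0.1   ]
hinge [ 0.5915 -0.069   0.131 ]
canister [0.5807 0.0064 0.082 ]
blk [ 0.6409 -0.0336  0.062 ]
blk [ 0.6476 -0.2293  0.062 ]
blk [ 0.5499 -0.2317  0.062 ]
blk [ 0.5395 -0.0362  0.062 ]
base [0.6508 0.0494 0.01  ]
base [ 0.6635 -0.2503  0.01  ]
base [ 0.5363 -0.2545  0.01  ]
base [0.5239 0.0432 0.01  ]
```

Run:
```python
from h import *
from scipy.spatial.transform import Rotation as Rn
H=np.array([.591,-.0686]); yaw=.05; Z=.220
def q(phi):
    r=(Rn.from_euler('z',phi)*Rn.from_quat([1,0,0,0])).as_quat(); return [r[3],r[0],r[1],r[2]]
def pos(a,d,z=Z):
    e=np.array([np.sin(a),-np.cos(a)]); t=np.array([np.cos(a),np.sin(a)]); return [*(H+.062*e-d*t),z]
print(env.nose_length)
env.grip(0.0)
a0=.176
env.reach(pos(a0,.05,.29),q(a0)); print(env.get_state()['time'])
print(env.movel(pos(a0,.05),velocity=.1,stop_force=15))
for a in np.linspace(a0,1.6,7):
    r=env.movel(pos(a,.016),velocity=.1,rot=q(a),stop_force=30); s=env.get_state(); print(round(a,2),r,s['time'],s['force'],s['tcp_pos'])
    if r: break
a=1.6
env.movel(pos(a,.04),velocity=.1); env.movel(pos(a,.04,.30),velocity=.15)
print(env.get_state()['time'],env.get_state()['opening'])
for n in('scene','top'):
    p,d=snap(n); np.savez(f'{n}1.npz',p=p,d=d)
    c=p[180:240,185:280] if n=='scene' else p[170:225,240:340]
    cv2.imwrite(f'pics/{n}1.png',cv2.resize(c,None,fx=8,fy=8,interpolation=cv2.INTER_CUBIC))
```

```text
0.0726
3.1083
False
0.18 False 4.45 [ 0.779973   -0.27147976  0.03926666] [ 0.58604186 -0.1323604   0.22005199]
0.41 False 4.8333 [-0.25580116 -0.31764044 -0.49522039] [ 0.60065272 -0.1320639   0.21985481]
0.65 False 5.2167 [ 0.03552803 -0.76594893  0.0877623 ] [ 0.61533706 -0.12769388  0.21994303]
0.89 False 5.6 [0.25866294 0.25633558 0.05715045] [ 0.62859959 -0.12012485  0.21997707]
1.13 False 5.9833 [-0.0455641  -0.09205387  0.171438  ] [ 0.63968113 -0.10982295  0.21994502]
1.36 False 6.3667 [ 0.06787563 -0.487084    1.01949635] [ 0.64803355 -0.09727035  0.21992296]
1.6 False 6.75 [-0.37570942 -0.28967065 -0.73030438] [ 0.65322776 -0.08309703  0.21995808]
7.825 0.0003214561632841783
```

View pics/scene1.png

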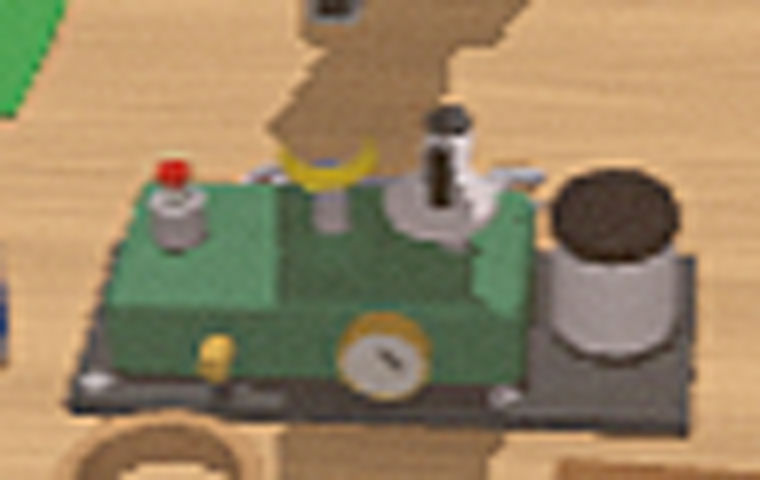

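The cover is well aside, with its peg at about (440,180) in the crop. The yellow knob, at about (328,165), is uncovered. Next I check the knob position against the image and do one trial stroke.

```bash
cat >> h.py <<'E'
from scipy.spatial.transform import Rotation as Rn
def q(phi):
    r=(Rn.from_euler('z',phi)*Rn.from_quat([1,0,0,0])).as_quat(); return [r[3],r[0],r[1],r[2]]
P=[.5945,-.127]; L=.0726
def pin():
    p,d=snap('scene'); c=p[185:215,195:220].astype(int); m=(c[...,2]>150)&(c[...,1]<80)&(c[...,0]<80)
    v,u=np.nonzero(m); return (u.mean()+195, v.mean()+185, len(u)) if len(u) else None
E
python3 - <<'E'
from h import *
u,v=proj('scene',[*P,.118]); print('knob crop px',(u+.5-185)*8,(v+.5-180)*8, pin())
env.reach([*P,.30],q(.05)); env.movel([*P,.128+L],velocity=.15)
print(env.get_state()['time'])
f0=env.get_state()['force'][2]
for z in(.116,.108,.100,.096,.093,.091):
    r=env.movel([*P,z+L],velocity=.05,stop_force=45); s=env.get_state(); print(z,r,s['time'],s['force'][2]-f0,s['tcp_pos'][2]-L)
    if r: break
print(pin())
r=env.movel([*P,.125+L],velocity=.15); env.dwell(.3); print(pin(),env.get_state()['time'])
p,d=snap('scene'); c=p[180:240,185:280]
cv2.imwrite('pics/s2.png',cv2.resize(c,None,fx=8,fy=8,interpolation=cv2.INTER_CUBIC))
E
```

```text
knob crop px 326.82711139185244 141.54052699876684 (np.float64(206.0), np.float64(201.0), 9)
10.025
0.116 False 10.4167 3.072654818309628 0.11657737085375813
0.108 False 10.725 6.389898115119111 0.10894032325567585
0.1 False 11.0333 8.646058473512007 0.10129073344120895
0.096 False 11.2833 11.035781311572917 0.09753952009930142
0.093 False 11.5333 11.867343431873653 0.09471251328117805
0.091 False 11.7833 14.146381050502319 0.09306753514094282
(np.float64(206.0), np.float64(199.5), 6)
(np.float64(205.85714285714286), np.float64(199.71428571428572), 7) 12.5583
```

View pics/s2.png

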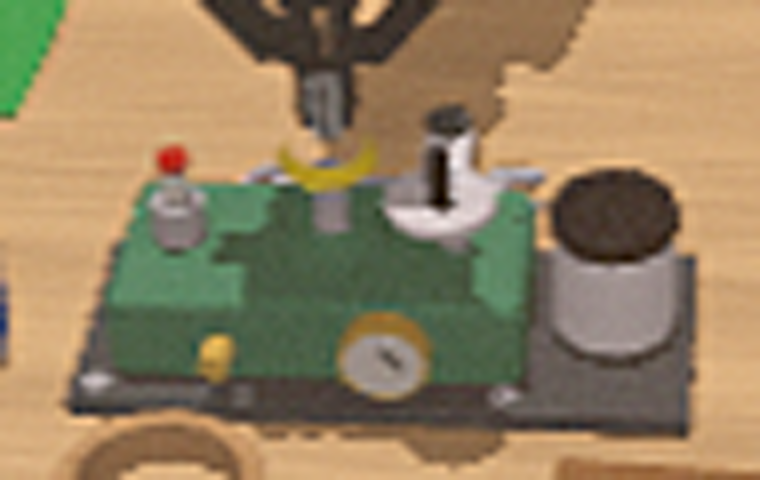

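The first stroke worked: the red cap moved from y=165 up to y=160 and the knob sprang back. I'll repeat with a deeper press, stopping on force.

Run:
```python
from h import *
for i in range(6):
    env.movel([*P,.120+L],velocity=.15)
    r=env.movel([*P,.085+L],velocity=.05,stop_force=35); s=env.get_state()
    env.movel([*P,.127+L],velocity=.15); env.dwell(.35)
    print(i,r,s['force'][2],s['tcp_pos'][2]-L,pin(),env.get_state()['time'])
env.movel([*P,.30],velocity=.15)
p,d=snap('scene'); c=p[180:240,185:280]; print(env.get_state()['time'])
cv2.imwrite('pics/s3.png',cv2.resize(c,None,fx=8,fy=8,interpolation=cv2.INTER_CUBIC))
```

```text
0 True 12.50648227374238 0.09345627272395901 (np.float64(206.0), np.float64(197.71428571428572), 7) 14.225
1 True 13.648837201440696 0.09346492663080957 (np.float64(205.71428571428572), np.float64(196.57142857142858), 7) 15.8417
2 True 13.10789018360752 0.0934469849262447 (np.float64(205.5), np.float64(195.5), 6) 17.4583
3 True 11.910529353278058 0.0933876072899173 (np.float64(205.57142857142858), np.float64(195.28571428571428), 7) 19.075
4 True 12.069575593853632 0.09338498725105537 (np.float64(205.57142857142858), np.float64(195.28571428571428), 7) 20.6917
5 True 12.16419428386111 0.09340455007797041 (np.float64(205.57142857142858), np.float64(195.28571428571428), 7) 22.3083
23.175
```

View pics/s3.png

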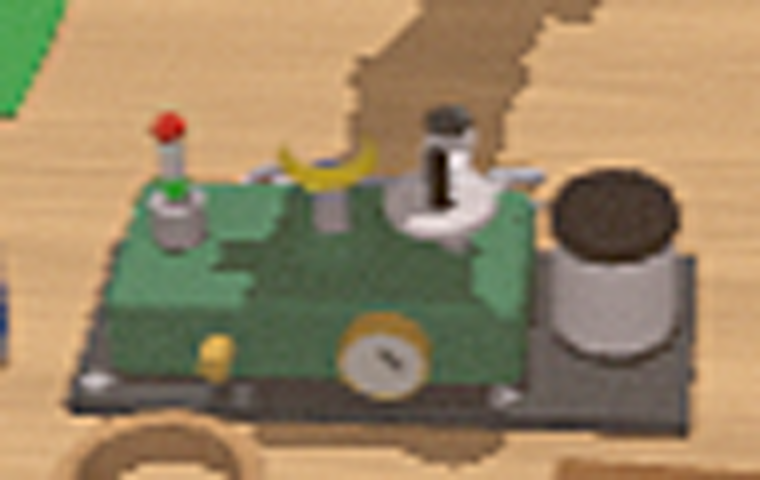

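The pin now has its red cap at (169,127) with the green band visible at (176,188). It did not rise on the last three strokes, so it is fully out. The knob is up, the cover is aside and the arm is clear.

Run:
```python
from h import *
u,v=proj('scene',[.599,-.2027,.127]); print((u+.5-185)*8,(v+.5-180)*8)
print(job.job_done())
```

```text
165.730723500561 122.89782616324055
the job is handed in; nothing more can be done
None
```

The pump is primed and the job is handed in: the indicator pin is fully out with its green band showing, the knob is back up, the cover is aside, and the robot clock read about 23 s. The hand-in gave no verdict, so this rests on the final camera picture and on the pin not rising over the last three strokes.

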